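Hold a power module in the programming jig

ROBOT

A 6-joint arm with a two-finger parallel gripper is mounted at the origin on the work surface. World frame = base frame: x ahead of the robot, y to its left, z up, the work surface at z = 0. Lengths are in mm, angles in rad, forces in N, time in s.
With the tool pointing down it reaches from about 275 to 750 mm from the base axis. Payload 10.2 kg.
Tool frame: the origin (TCP) lies midway between the tips of the shut fingers; the grasp point (between the pads) lies 19 mm behind it; z points along the fingers, y is the line along which they close (so a half turn about z gives the same grasp; the last joint's range is limited). The gripper opens to 85 mm and grips with 20 to 120 N. Pads are 22 mm wide; open, the fingers measure 114 mm over their backs; the gripper's body (76 mm by 85 mm) begins 54 mm behind the grasp point. The pads swing forward as they close: fully open they stand 13 mm farther back than shut.
Start: joints at [-1.553, 0.313, 1.498, -0, 1.331, -0.223], TCP at [125.188, -509.862, 231.294] pointing down, gripper open.
Joint ranges: [-2.94, 2.94], [-0.97, 2.17], [0.19, 2.56], [-1.23, 4.37], [0.02, 3.11], [-2.88, 2.88]. Speed limits (rad/s): [2.39, 2.39, 3.01, 3.14, 3.14, 3.14].

INTERFACE

Orientations are given as a unit quaternion [w, x, y, z].
In Python, from rig import ctrl gives the robot as it stands.
- The arm moves only by the tool send_rows, never from a script. Its argument "targets" is a list of rows, each an object with "offset": the shift along the world's x, y, z in cm, a list of three; "spin": the turn about the world's z in rad. A call has 1 to 8 rows; each row is the pose to reach, as a shift and turn from the pose commanded when the call began; what a row does not reach only later rows make up. A row lasts 1/12 s, in which the tool goes at most 41.7 mm and 7.16 degrees, less where a joint would pass 70% of its speed; a pose out of reach is approached as far as the arm can. A call with a gripper value outside its range is refused whole. "grip" is the opening, from 0 (shut) to 1 (fully open), set as the call begins (left out, the last holds). The fingers move at their own pace and stop on an object; "squeeze" is the grip in N (left out, the last holds). Time passes only in rows, so rows that repeat a pose let the fingers close. It gives the time, the measured TCP pose, the force, the opening and the grip force at its end, in the units of the state.
- ctrl.sense(): the state, without advancing time (a new reading comes with each control period).
- ctrl.capture(name): name is "side" or "top" or "wrist"; returns (picture, depth): 420x560x3 uint8, red, green, blue; 420x560 float32, mm along the optical axis (not along the pixel's ray), 0 where there is no reading.
- ctrl.calibration(name): a dict with "fx", "fy", "cx", "cy" (pixels), "k1" (the pictures are not rectified: a ray, as slopes to the right and down, at radius r is drawn at 1 + k1 r^2 times it, then the intrinsics apply), "view" (4x4, takes a point from world to camera coordinates); the wrist camera has in their place "mount" (4x4, takes a point from camera to tool coordinates, whose origin is the TCP and whose axes are the flange's). Camera axes: x right, y down, z forward; pixel columns grow to the right and rows downward; lengths in mm; the calibration is good to about 2 mm. A picture is of the moment at which its call begins: read the wrist's pose just before it. calibration takes no time and is no camera call.
- ctrl.finish_job(): hands the job in; it is judged then, once.
Trained networks look in the newest picture that a camera, given by its name, has taken for a name from the list of things; names that differ only in an ending like _2 or _b are one class to them, and where a whole thing is asked for, a point or a joint stands for the part that bears it (a point fixed in the world has none). Each returns a list of dicts, best first, with "conf" (0 to 1); they miss things now and then, are a little off and sometimes report something else, mostly with a low value. They report only what shows in the picture. A call takes as long as a camera call. They do not tell look-alikes from the thing itself.
- ctrl.search_frame(camera, query): "box" ([left, top, right, bottom] in pixels, round what is visible of it).
- ctrl.place_of(camera, query): "uv" ([column, row] in pixels: a listed point, or the origin of a listed thing).
The state is a dict: "time_s": time; "joints": joint angles; "dq": joint speeds; "tau": joint torques, N m; "eef_pos": TCP position; "ee_rot": TCP orientation; "force": force on the tool from outside, world axes, zero at the start; "wrist_torque": the same for the moment, N m; "grip_width": opening from 0.0 (shut) to 1.0 (fully open); "grip_force": force on a finger pad.
Only numpy, scipy, OpenCV 4.12 (cv2) and the standard library are available. Lean on these libraries where they do the work, as an engineer would, in place of code of your own. Each camera call takes 0.05 s, during which the arm holds its last target. There are 200 camera calls.

TASK

The full-size power module, the one that is both tall and broad, is next to be programmed. Push the size slide on the jig all the way open to its end stop, then take that module out of the rack, lower it contacts first through the jig's window and press it down until the sprung contacts underneath bottom out. Finish while still gripping the module and holding it pressed down like that, because nothing else keeps it there; leave the other two modules standing in the rack.

Things in the scene. Friction and masses are not known exactly. Their poses are not given: they have to be found in the camera images.
- module_mid (a point): Centre of the full-size module: finned bare-aluminium case 12 mm thick (x) x 56 mm broad (y) x 84 mm tall (z up), about 0.12 kg, standing in the rack. Its lowest 8 mm are a black contact foot, 9 x 50 mm. This point is 42 mm above its underside, 42 mm below its top. Same both ways round: either broad face may face either way. Grip it across its thickness near the top.
- narrow_module_mid (a point): Centre of another module in the rack, same materials, 12 x 30 x 84 mm tall (x, y, z); 42 mm above its underside. To be left alone.
- low_module_mid (a point): Centre of the third module in the rack, same materials, 12 x 80 x 56 mm tall (x, y, z); 28 mm above its underside. To be left alone.
- rack: Fixed black rack, 186 x 100 mm (x, y), origin under its centre on the table. Three places 58 mm apart along its x hold one module each, in any order, thickness along the rack's x. They stand on a floor 6 mm above the table, in 15 mm wide grooves between ribs that reach 32 mm above the table.
- jig: Fixed grey box with an aluminium cover, 120 x 200 mm (x, y), cover face 72 mm above the table; origin under its centre on the table, z up. The window is in the cover at y = -35 mm, x = 0; the size slide lies to its +y side. A small end-stop block and a display lie beyond the slide.
- window (a point): Centre of the fully open window, level with the cover's upper face, axes as the jig's. The open window is 14 mm (x) x 58 mm (y), 2 mm more than the module each way, with 3 mm chamfers on its upper edges and a straight guide channel below. A module pressed home has its underside 40 mm below this point, so the full-size one's top stands 44 mm above it.
- slide_grip (a point): Centre of the black ribbed grip of the size slide, 22 mm (x) x 16 mm (y) x 28 mm tall, on a 34 mm wide steel plate between two steel rails 5 mm high on the jig's cover. Its top is 14 mm above this point; the plate's face is 14 mm below it and 4 mm above the cover. It slides along the jig's +y, away from the window, to open, and stays where left.
- size_slide (a joint): Position of the size slide in m: 0 = window narrowest (32 mm), 0.026 = at its end stop, window fully open (58 mm). It starts wholly or partly closed, between 0 and 0.016; about 2 N moves it.
- contact_head (a joint): How far the sprung contact head in the guide channel is pressed down, in m: 0 = up, 0.006 = bottomed. The module's foot meets it 34 mm below the cover's face; it pushes back with about 2.4 N at first and 7 N at the bottom.
There are look-alikes about, which are no part of the job. What is shaped like the part that bears module_mid but red is not meant.

How it is judged:
By the outcome, as a careful person would: the job done as asked, in the order asked, and still so for the second after the job is handed in, while the arm keeps its last pose, push and grip.
It also fails if it takes over 61 s, if anything falls off the work surface, if the arm or the gripper's body presses on something with over 40 N, if the wrist force passes 120 N, or if a joint passes its speed limit or range.

## Working session

There is one attempt and no reset: what is moved stays moved. The work goes in short steps, Python scripts to look and compute and a tool call to move; the robot and the scene stay as the last step left them, time stands still between calls to the robot, and variables do not carry over. Pictures are saved under pics/ and viewed, at most 10 in all, crops included, and the job is handed in when it is done.

Besides the shell and the picture viewer there is one more tool, called after "Emit:" by a JSON object that holds its "method" and its "body". send_rows: Moves the arm, as the interface text tells. Its arguments: {"type":"object","properties":{"targets":{"type":"array"},"grip":{"type":"number"},"squeeze":{"type":"number"}},"required":["targets"]}

```bash
mkdir -p pics; ls
python3 - <<'E'
from rig import ctrl
import cv2, numpy as np
s=ctrl.sense(); print(s)
ims=[]
for n in("side","top"):
    im,d=ctrl.capture(n); np.savez(f"pics/{n}0.npz",im=im,d=d); cv2.imwrite(f"pics/{n}0.png",im[:,:,::-1]); 
    print(n,ctrl.calibration(n))
    for q in("module_mid","narrow_module_mid","low_module_mid","rack","jig","slide_grip","window"):
        r=ctrl.place_of(n,q); print(q,[(round(x['conf'],2),np.round(x['uv'],1).tolist()) for x in r[:4]])
print(ctrl.calibration("wrist"))
E
```

```text
pics
{'time_s': 0.0, 'joints': array([-1.55341703e+00,  3.13445308e-01,  1.49843497e+00, -5.20475805e-06,
        1.33097727e+00, -2.23433900e-01]), 'dq': array([ 0.00016524, -0.0005172 , -0.00087826,  0.00038221, -0.00111675,
        0.00119137]), 'tau': array([-3.00705169e-04, -4.12271297e+01, -2.59745908e+01, -2.37553722e-04,
        4.17877163e-03,  1.71170949e-06]), 'eef_pos': array([ 125.17367515, -509.60095323,  230.73826418]), 'ee_rot': array([-6.29353400e-04,  9.92759606e-01,  1.20116465e-01,  6.25299952e-05]), 'force': array([-0.15063049,  0.37319834, -0.45070556]), 'wrist_torque': array([-0.01532857,  0.01437151,  0.00526489]), 'grip_force': 0.0, 'grip_width': 0.9998613783161607}
side {'fx': 415.11699522806697, 'fy': 415.11699522806697, 'cx': 281.516371283144, 'cy': 210.23967931928374, 'k1': -0.05326641222706328, 'view': array([[-7.57744583e-01, -6.52549138e-01,  1.66445124e-03,
         3.52272604e+02],
       [-4.11751619e-01,  4.76146922e-01, -7.77010111e-01,
         3.01594159e+02],
       [ 5.06244754e-01, -5.89460543e-01, -6.29485915e-01,
         7.31457004e+02],
 
[... 964 characters left out ...]
), (0.43, [181.8, 196.3])]
low_module_mid [(0.93, [338.8, 204.8])]
rack [(0.63, [342.1, 205.0])]
jig [(0.79, [180.0, 192.8])]
slide_grip [(0.66, [172.8, 184.4])]
window [(0.87, [191.4, 194.1]), (0.72, [341.3, 172.2])]
{'fx': 377.57101486480053, 'fy': 377.57101486480053, 'cx': 280.6003035206093, 'cy': 209.9928533896726, 'k1': -0.012906303305260988, 'mount': array([[ 4.46983609e-04, -9.64487857e-01, -2.64126812e-01,
         6.59061037e+01],
       [ 9.99999899e-01,  4.21053282e-04,  1.54784688e-04,
        -1.69750474e-01],
       [-3.80764905e-05, -2.64126855e-01,  9.64487949e-01,
        -1.43431372e+02],
       [ 0.00000000e+00,  0.00000000e+00,  0.00000000e+00,
         1.00000000e+00]])}
```

View pics/side0.png

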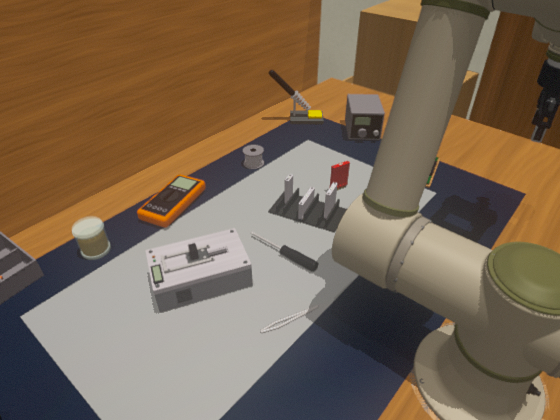

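View pics/top0.png

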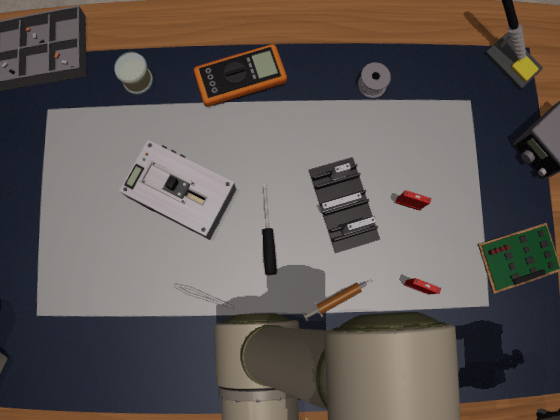

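The side view shows the jig at (200,265) and the rack at (305,205). In the top view, the rack holds the narrow module at (340,170), the low one at (340,203) and the full-size one at (358,226). Look-alikes for the full-size module: red pieces at top (415,199) and (423,285), narrow (340,170), low (340,203). I choose (358,226), which is bare aluminium, and will check it in a crop.

```bash
cat > h.py <<'E'
import numpy as np, cv2
from scipy.spatial.transform import Rotation as R
from rig import ctrl
def cam2world(name, s=None):
    c=ctrl.calibration(name)
    if name!="wrist": return c,np.linalg.inv(c['view'])
    T=np.eye(4); q=s['ee_rot']; T[:3,:3]=R.from_quat([q[1],q[2],q[3],q[0]]).as_matrix(); T[:3,3]=s['eef_pos']
    return c,T@c['mount']
def rays(c,uv):
    uv=np.asarray(uv,float).reshape(-1,2)
    d=(uv-[c['cx'],c['cy']])/[c['fx'],c['fy']]; u=d.copy()
    for _ in range(20): u=d/(1+c['k1']*(u**2).sum(1,keepdims=True))
    return np.c_[u,np.ones(len(u))]
def on_z(c,T,uv,z):           # meet pixel ray with the plane of height z
    r=rays(c,uv)@T[:3,:3].T; o=T[:3,3]
    return o+r*((z-o[2])/r[:,2])[:,None]
def cloud(c,T,d):
    v,u=np.mgrid[:d.shape[0],:d.shape[1]]
    p=rays(c,np.c_[u.ravel(),v.ravel()])*d.reshape(-1,1)
    return (p@T[:3,:3].T+T[:3,3]).reshape(*d.shape,3)
def rect(P):                  # xy rectangle: centre, size, angle of the long axis (rad)
    (cx,cy),(w,h),a=cv2.minAreaRect(P.astype(np.float32))
    if w<h: w,h,a=h,w,a+90
    a=(a+90)%180-90
    return np.round([cx,cy,w,h],1),round(np.radians(a),4)
E
python3 - <<'E'
from h import *
z=np.load("pics/top0.npz"); c,T=cam2world("top"); P=cloud(c,T,z['d'])
cv2.imwrite("pics/crop0.png",cv2.resize(z['im'][140:260,300:440,::-1],None,fx=5,fy=5,interpolation=cv2.INTER_CUBIC)[:600,:700])
def reg(x0,y0,x1,y1,lo,hi):
    Q=P[y0:y1,x0:x1].reshape(-1,3); Q=Q[(Q[:,2]>lo)&(Q[:,2]<hi)]; return Q
for nm,a in dict(table=(230,110,300,140,-20,20),cover=(110,130,250,250,66,76),grip=(150,160,220,210,94,112),rack=(300,150,390,260,22,50),narrow=(300,150,390,190,75,110),low=(300,185,390,215,52,80),mid=(320,205,390,245,75,110)).items():
    Q=reg(*a); print(nm,len(Q),np.round(np.median(Q,0),1) if len(Q) else '',rect(Q[:,:2]) if len(Q)>3 else '')
E
```

```text
table 2090 [ 7.036e+02 -1.410e+01 -3.000e-01] (array([704.1, -13.1, 151.5,  69.7]), np.float64(1.5425))
cover 5185 [551.2 160.6  71.5] (array([554.4, 165.2, 201.7, 121.3]), np.float64(1.0767))
grip 99 [556.9 169.6 102. ] (array([557.3, 170.3,  23. ,  15.8]), np.float64(-0.5209))
rack 747 [ 520.  -171.9   30.8] (array([ 523.4, -175.2,  142.9,   98.8]), np.float64(0.2851))
narrow 113 [ 579.6 -163.9   88.9] (array([ 581.1, -165.2,   30.8,   13. ]), np.float64(-1.2665))
low 254 [ 520.1 -164.4   60.6] (array([ 520.9, -165.5,   79.2,   12.7]), np.float64(-1.2993))
mid 201 [ 468.8 -196.    88.6] (array([ 469.3, -197.5,   56.9,   12.3]), np.float64(-1.3111))
```

View pics/crop0.png

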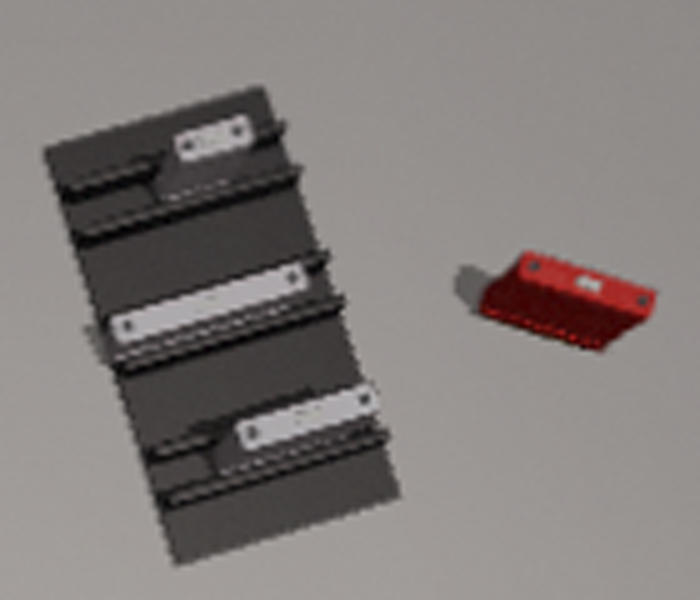

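The crop shows the full-size module at the bottom of the rack: a bare-aluminium 57 x 12 mm top about 89 mm high. The red part is outside the rack. Next I take wrist views on the way, module first and then jig.

Emit:
{"method": "send_rows", "body": {"targets": [{"offset": [17,15.5,0.5],"spin": 0.42},{"offset": [17,15.5,0.5],"spin": 0.42},{"offset": [17,15.5,0.5],"spin": 0.42},{"offset": [17,15.5,0.5],"spin": 0.42},{"offset": [17,15.5,0.5],"spin": 0.42},{"offset": [17,15.5,0.5],"spin": 0.42},{"offset": [17,15.5,0.5],"spin": 0.42},{"offset": [17,15.5,0.5],"spin": 0.42}], "grip": 0}}

```text
time_s: 1.47
eef_pos: [295.8, -354.3, 236.5]
ee_rot: [0.0, 0.946, 0.325, -0.0]
force: [-0.4, -1.5, -0.3]
grip_width: 0.001
grip_force: 0.0
```

Emit:
{"method": "send_rows", "body": {"targets": [{"offset": [17,15.5,0.5],"spin": 0.42},{"offset": [17,15.5,0.5],"spin": 0.42},{"offset": [17,15.5,0.5],"spin": 0.42},{"offset": [17,15.5,0.5],"spin": 0.42},{"offset": [17,15.5,0.5],"spin": 0.42},{"offset": [17,15.5,0.5],"spin": 0.42}]}}

```text
time_s: 1.97
eef_pos: [467.0, -198.2, 241.3]
ee_rot: [0.0, 0.857, 0.515, 0.0]
force: [-0.9, -0.9, -0.3]
grip_width: -0.005
grip_force: 0.0
```

```bash
cat >> h.py <<'E'
def wrist(tag):
    ctrl.capture("wrist"); s=ctrl.sense(); im,d=ctrl.capture("wrist")
    cv2.imwrite(f"pics/{tag}.png",im[:,:,::-1]); c,T=cam2world("wrist",s)
    return s,im,d,c,T,cloud(c,T,d)
def report(P,d,boxes):
    for nm,(x,y,r,lo,hi) in boxes.items():
        Q=P[(d>0)&(np.hypot(P[...,0]-x,P[...,1]-y)<r)&(P[...,2]>lo)&(P[...,2]<hi)]
        print(nm,len(Q),np.round(np.median(Q,0),1) if len(Q) else '',rect(Q[:,:2]) if len(Q)>3 else '')
def yaw(s):
    q=s['ee_rot']; X=R.from_quat([q[1],q[2],q[3],q[0]]).as_matrix(); return np.arctan2(X[1,0],X[0,0])
E
python3 - <<'E'
from h import *
s,im,d,c,T,P=wrist("w1"); np.savez("pics/w1.npz",im=im,d=d,P=P)
print(s['eef_pos'],yaw(s),s['time_s'])
report(P,d,dict(mid=(469,-197,38,80,100),low=(520,-165,48,50,75),ribs=(500,-180,80,26,38)))
E
```

```text
[ 468.19779792 -197.04570066  241.2070713 ] 1.0833284129408165 2.0167
mid 1117 [ 470.7 -197.2   90.6] (array([ 470.3, -198.2,   55.6,   12.3]), np.float64(-1.3033))
low 1441 [ 520.6 -164.4   62.9] (array([ 521. , -165.9,   80.1,   12.1]), np.float64(-1.3001))
ribs 2640 [ 520.9 -172.    32.7] (array([ 516.9, -178.5,  125.4,   98.1]), np.float64(0.2891))
```

Emit:
{"method": "send_rows", "body": {"targets": [{"offset": [7,33,1],"spin": 0.42},{"offset": [7,33,1],"spin": 0.42},{"offset": [7,33,1],"spin": 0.42},{"offset": [7,33,1],"spin": 0.42},{"offset": [7,33,1],"spin": 0.42},{"offset": [7,33,1],"spin": 0.42},{"offset": [7,33,1],"spin": 0.42},{"offset": [7,33,1],"spin": 0.42}]}}

```text
time_s: 2.73
eef_pos: [534.7, 126.2, 251.2]
ee_rot: [0.0, 0.732, 0.681, -0.0]
force: [0.8, -0.3, 0.3]
grip_width: 0.001
grip_force: 0.0
```

Run:
```python
from h import *
s,im,d,c,T,P=wrist("w2"); np.savez("pics/w2.npz",im=im,d=d,P=P)
print(s['eef_pos'],yaw(s),s['time_s'])
report(P,d,dict(cover=(554,165,120,68,75),grip=(557,170,30,97,110)))
for q in("slide_grip","window"):
    for x in ctrl.place_of("wrist",q)[:3]: print(q,round(x['conf'],2),np.round(x['uv']),on_z(c,T,x['uv'],90 if q=="slide_grip" else 72))
```

```text
[535.12009349 132.45299869 251.22168161] 1.5034719971597774 2.7833
cover 26634 [553.4 172.9  72.9] (array([554.9, 165.6, 200.5, 120.8]), np.float64(1.082))
grip 625 [556.8 170.7 104.7] (array([557.1, 170.4,  23.1,  16. ]), np.float64(-0.4845))
slide_grip 0.89 [307. 142.] [[557.94757027 170.84555217  90.        ]]
window 0.64 [285. 187.] [[538.18980581 132.07308454  72.        ]]
```

View pics/w2.png

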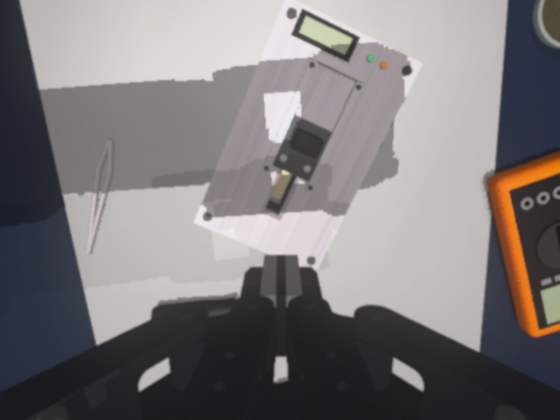

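The wrist view shows the jig with its black grip at (307,142) and the window with the brass contacts at (281,190). The measured sizes match the given ones, so I move to the start of the push.

Emit:
{"method": "send_rows", "body": {"targets": [{"offset": [0.9,1.3,-4],"spin": -0.1},{"offset": [0.9,1.3,-8],"spin": -0.2},{"offset": [0.9,1.3,-11],"spin": -0.32},{"offset": [0.9,1.3,-12],"spin": -0.42},{"offset": [0.9,1.3,-12],"spin": -0.42},{"offset": [0.9,1.3,-12],"spin": -0.42},{"offset": [0.9,1.3,-12],"spin": -0.42}]}}

```text
time_s: 3.52
eef_pos: [544.2, 137.8, 132.7]
ee_rot: [0.001, 0.857, 0.515, 0.001]
force: [-0.4, 0.2, 0.1]
grip_width: -0.001
grip_force: 0.0
```

Run:
```python
from h import *
s=ctrl.sense(); print(s['eef_pos'],yaw(s),s['force'],s['dq'])
```

```text
[544.23573875 137.7980881  132.67873719] 1.0820134099343521 [-0.38021505  0.18730695  0.12848796] [ 0.01300967 -0.007985   -0.00499568  0.00015036 -0.00196312  0.01251314]
```

Emit:
{"method": "send_rows", "body": {"targets": [{"offset": [0,0.2,-2.5],"spin": 0},{"offset": [0,0.2,-4.7],"spin": 0},{"offset": [0,0.2,-4.7],"spin": 0},{"offset": [0,0.2,-4.7],"spin": 0},{"offset": [0,0.2,-4.7],"spin": 0},{"offset": [0,0.2,-4.7],"spin": 0}]}}

```text
time_s: 4.02
eef_pos: [544.3, 141.0, 86.1]
ee_rot: [0.001, 0.857, 0.515, 0.001]
force: [0.6, -0.3, -0.2]
grip_width: 0.003
grip_force: 0.0
```

Emit:
{"method": "send_rows", "body": {"targets": [{"offset": [0.23,0.44,-0.1],"spin": 0},{"offset": [0.47,0.88,-0.1],"spin": 0},{"offset": [0.7,1.32,-0.1],"spin": 0},{"offset": [0.94,1.77,-0.1],"spin": 0},{"offset": [0.94,1.77,-0.1],"spin": 0},{"offset": [0.94,1.77,-0.1],"spin": 0}]}}

```text
time_s: 4.52
eef_pos: [552.8, 159.2, 83.1]
ee_rot: [-0.0, 0.857, 0.515, 0.0]
force: [-0.6, -0.3, 0.8]
grip_width: -0.003
grip_force: 0.0
```

Emit:
{"method": "send_rows", "body": {"targets": [{"offset": [0.12,0.22,0],"spin": 0},{"offset": [0.23,0.44,0],"spin": 0},{"offset": [0.35,0.66,0],"spin": 0},{"offset": [0.35,0.66,0],"spin": 0},{"offset": [0.35,0.66,0],"spin": 0},{"offset": [0.35,0.66,0],"spin": 0}]}}

```text
time_s: 5.02
eef_pos: [556.3, 165.5, 83.2]
ee_rot: [-0.0, 0.857, 0.514, 0.0]
force: [0.4, 0.4, 0.5]
grip_width: 0.003
grip_force: 0.0
```

Run:
```python
from h import *
s,im,d,c,T,P=wrist("w3"); print(s['eef_pos'],s['force'],yaw(s))
for x in ctrl.place_of("wrist","slide_grip")[:3]: print(round(x['conf'],2),np.round(x['uv']),on_z(c,T,x['uv'],90))
```

```text
[556.32924985 165.44402741  83.26531968] [ 0.43216709 -0.47228391 -0.77037858] 1.0807599640170944
0.78 [280. 238.] [[563.47842107 181.69064807  90.        ]]
```

View pics/w3.png

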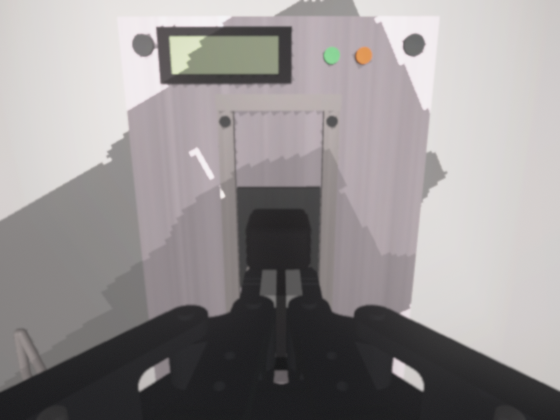

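The view shows the fingers right behind the grip at (280,238), and the slide is moving with them. I keep pushing until the end stop.

Emit:
{"method": "send_rows", "body": {"targets": [{"offset": [0.12,0.22,0],"spin": 0},{"offset": [0.23,0.44,0],"spin": 0},{"offset": [0.35,0.66,0],"spin": 0},{"offset": [0.35,0.66,0],"spin": 0},{"offset": [0.35,0.66,0],"spin": 0},{"offset": [0.35,0.66,0],"spin": 0}]}}

```text
time_s: 5.67
eef_pos: [558.6, 169.8, 83.2]
ee_rot: [0.001, 0.857, 0.515, -0.003]
force: [-8.6, -15.6, 6.2]
grip_width: -0.0
grip_force: 8.9
```

Emit:
{"method": "send_rows", "body": {"targets": [{"offset": [0.1,0.18,0],"spin": 0},{"offset": [0.19,0.35,0],"spin": 0},{"offset": [0.19,0.35,0],"spin": 0},{"offset": [0.19,0.35,0],"spin": 0},{"offset": [0.19,0.35,0],"spin": 0}]}}

```text
time_s: 6.08
eef_pos: [558.7, 170.0, 83.1]
ee_rot: [0.002, 0.857, 0.515, -0.007]
force: [-22.4, -35.4, 15.5]
grip_width: 0.002
grip_force: 20.4
```

Emit:
{"method": "send_rows", "body": {"targets": [{"offset": [-0.7,-1.3,0],"spin": 0},{"offset": [-1.2,-2.2,0],"spin": 0},{"offset": [-1.2,-2.2,4],"spin": 0},{"offset": [-1.2,-2.2,8],"spin": 0},{"offset": [-1.4,-2.8,12],"spin": 0},{"offset": [-1.4,-2.8,15],"spin": 0},{"offset": [-1.4,-2.8,15],"spin": 0},{"offset": [-1.4,-2.8,15],"spin": 0}]}}

```text
time_s: 6.75
eef_pos: [548.1, 147.8, 234.5]
ee_rot: [0.001, 0.857, 0.515, 0.002]
force: [-0.7, 0.5, -1.0]
grip_width: 0.0
grip_force: 0.0
```

Run:
```python
from h import *
for i in range(4): ctrl.capture("wrist")
s,im,d,c,T,P=wrist("w4"); np.savez("pics/w4.npz",im=im,d=d,P=P)
print(s['eef_pos'],yaw(s),s['time_s'],s['force'])
report(P,d,dict(cover=(554,165,130,68,76),grip=(567,188,25,97,110),narrowcheck=(538,134,35,20,60)))
for q in("slide_grip","window"):
    for x in ctrl.place_of("wrist",q)[:3]: print(q,round(x['conf'],2),np.round(x['uv']),on_z(c,T,x['uv'],90 if q=="slide_grip" else 72))
```

```text
[547.22785689 147.57938539 231.75188259] 1.0809127265358054 7.0 [-0.68932241 -0.01688118 -0.50196907]
cover 28524 [558.1 175.7  72.8] (array([554.7, 166. , 199.8, 120.8]), np.float64(1.0818))
grip 721 [565.7 186.8 104.6] (array([565.7, 186.7,  23. ,  15.6]), np.float64(-0.4908))
narrowcheck 778 [535.1 129.1  38.6] (array([536.5, 131.8,  52. ,  14.1]), np.float64(1.0827))
slide_grip 0.94 [282. 140.] [[567.19838598 184.86702701  90.        ]]
window 0.83 [280. 210.] [[537.91904503 133.72740534  72.        ]]
```

View pics/w4.png

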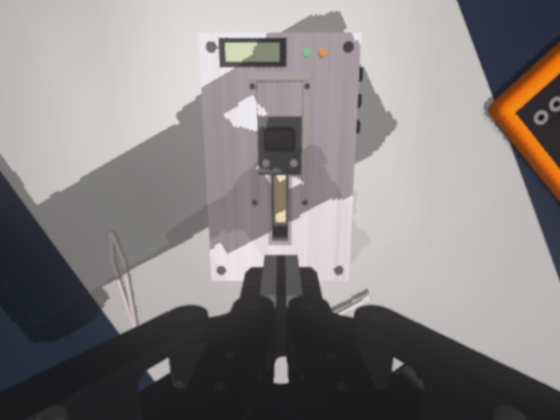

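The window is fully open: the grip has moved 18 mm further and stopped hard, and the contacts show at (280,200). Next I go over the module with the fingers partly open.

Emit:
{"method": "send_rows", "body": {"targets": [{"offset": [-7.7,-34.6,0],"spin": 0.757},{"offset": [-7.7,-34.6,0],"spin": 0.757},{"offset": [-7.7,-34.6,0],"spin": 0.757},{"offset": [-7.7,-34.6,0],"spin": 0.757},{"offset": [-7.7,-34.6,0],"spin": 0.757},{"offset": [-7.7,-34.6,0],"spin": 0.757},{"offset": [-7.7,-34.6,0],"spin": 0.757},{"offset": [-7.7,-34.6,0],"spin": 0.757}], "grip": 0.45}}

```text
time_s: 7.82
eef_pos: [480.5, -153.6, 233.1]
ee_rot: [0.0, 0.605, 0.797, 0.0]
force: [1.8, 0.0, 0.7]
grip_width: 0.451
grip_force: 0.0
```

Run:
```python
from h import *
s=ctrl.sense(); print(s['eef_pos'],yaw(s),s['grip_width'])
```

```text
[ 480.45558783 -153.644592    233.13546974] 1.8430394897504192 0.45148481686216413
```

Emit:
{"method": "send_rows", "body": {"targets": [{"offset": [-1,-4.4,-3],"spin": 0},{"offset": [-1,-4.4,-6],"spin": 0},{"offset": [-1,-4.4,-6],"spin": 0},{"offset": [-1,-4.4,-6],"spin": 0},{"offset": [-1,-4.4,-6],"spin": 0},{"offset": [-1,-4.4,-6],"spin": 0}]}}

```text
time_s: 8.32
eef_pos: [472.2, -195.4, 175.1]
ee_rot: [0.001, 0.606, 0.795, 0.0]
force: [0.7, -0.3, 0.1]
grip_width: 0.449
grip_force: 0.0
```

Run:
```python
from h import *
for i in range(4): ctrl.capture("wrist")
s,im,d,c,T,P=wrist("w5")
p=s['eef_pos']; print(p,yaw(s),s['time_s'],s['dq'].round(3))
report(P,d,dict(mid=(470,-198,38,80,100),low=(520,-165,48,50,75),ribs=(500,-180,80,26,38)))
```

```text
[ 471.55989337 -195.72563429  173.87805972] 1.8386547981727093 8.5667 [-0.006  0.006  0.006 -0.002 -0.003 -0.002]
mid 1649 [ 469.1 -195.7   90.8] (array([ 469.7, -197.9,   56.4,   11.8]), np.float64(-1.3074))
low 2306 [ 519.4 -163.    62.8] (array([ 520.9, -165.2,   79. ,   12.5]), np.float64(-1.2986))
ribs 3853 [ 509.5 -173.7   32.7] (array([ 516.3, -176.9,  125.8,   99.1]), np.float64(0.2722))
```

View pics/w5.png

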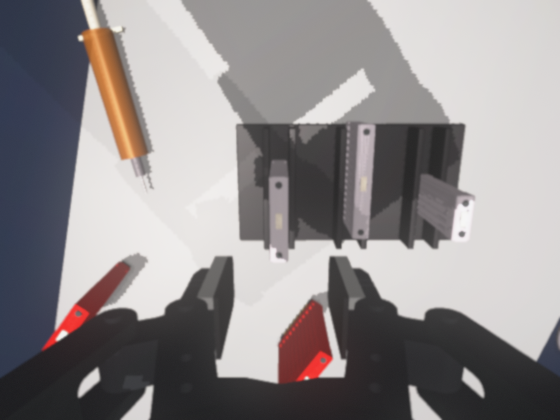

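The wrist view shows the full-size aluminium module at (279,215), centred between the fingers at columns 225 and 335. I descend to it.

Emit:
{"method": "send_rows", "body": {"targets": [{"offset": [-0.16,-0.2,-2],"spin": 0},{"offset": [-0.16,-0.2,-4.5],"spin": 0},{"offset": [-0.16,-0.2,-7],"spin": 0},{"offset": [-0.16,-0.2,-9.5],"spin": 0},{"offset": [-0.16,-0.2,-11.3],"spin": 0},{"offset": [-0.16,-0.2,-11.3],"spin": 0},{"offset": [-0.16,-0.2,-11.3],"spin": 0},{"offset": [-0.16,-0.2,-11.3],"spin": 0}]}}

```text
time_s: 9.28
eef_pos: [470.3, -198.5, 61.5]
ee_rot: [0.001, 0.607, 0.795, 0.0]
force: [0.1, 0.2, 0.4]
grip_width: 0.452
grip_force: 0.0
```

Emit:
{"method": "send_rows", "body": {"targets": [{"offset": [0,0,0],"spin": 0},{"offset": [0,0,0],"spin": 0},{"offset": [0,0,0],"spin": 0},{"offset": [0,0,0],"spin": 0},{"offset": [0,0,0],"spin": 0}]}}

```text
time_s: 9.7
eef_pos: [469.7, -198.1, 60.4]
ee_rot: [0.0, 0.607, 0.795, -0.0]
force: [-0.0, -1.0, 0.3]
grip_width: 0.452
grip_force: 0.0
```

Emit:
{"method": "send_rows", "body": {"targets": [{"offset": [0,0,0],"spin": 0},{"offset": [0,0,0],"spin": 0},{"offset": [0,0,0],"spin": 0},{"offset": [0,0,0],"spin": 0},{"offset": [0,0,0],"spin": 0},{"offset": [0,0,0],"spin": 0},{"offset": [0,0,0],"spin": 0},{"offset": [0,0,0],"spin": 0}], "grip": 0, "squeeze": 60}}

```text
time_s: 10.37
eef_pos: [469.8, -198.2, 60.3]
ee_rot: [0.0, 0.607, 0.795, 0.0]
force: [1.2, 0.3, 1.6]
grip_width: 0.129
grip_force: 58.7
```

Run:
```python
from h import *
s=ctrl.sense(); print(s['eef_pos'],yaw(s),s['grip_width'],s['grip_force'],s['force'])
```

```text
[ 469.77739431 -198.16762502   60.34984206] 1.83774373921689 0.1294263428909216 58.7381511926651 [1.24414688 0.28553492 1.59748829]
```

Emit:
{"method": "send_rows", "body": {"targets": [{"offset": [0,0,1.5],"spin": 0},{"offset": [0,0,4],"spin": 0},{"offset": [0,0,7],"spin": 0},{"offset": [0,0,10],"spin": 0},{"offset": [0,0,13],"spin": 0},{"offset": [0,0,15],"spin": 0},{"offset": [0,0,15],"spin": 0}]}}

```text
time_s: 10.95
eef_pos: [470.6, -198.9, 213.9]
ee_rot: [0.003, 0.607, 0.795, -0.0]
force: [-0.1, 0.2, -1.5]
grip_width: 0.129
grip_force: 59.5
```

Emit:
{"method": "send_rows", "body": {"targets": [{"offset": [1.1,5.6,0],"spin": -0.12},{"offset": [1.9,8.9,0],"spin": -0.24},{"offset": [2.7,12.5,0],"spin": -0.36},{"offset": [3.4,16.2,0],"spin": -0.48},{"offset": [4.1,19.8,0],"spin": -0.6},{"offset": [4.9,23.4,0],"spin": -0.7},{"offset": [5.5,26.5,0],"spin": -0.756},{"offset": [6.2,29.5,0],"spin": -0.756}]}}

```text
time_s: 11.62
eef_pos: [530.9, 99.1, 208.6]
ee_rot: [-0.001, 0.859, 0.513, -0.001]
force: [0.5, 0.1, -1.6]
grip_width: 0.13
grip_force: 59.3
```

Emit:
{"method": "send_rows", "body": {"targets": [{"offset": [0.65,3.8,0],"spin": 0},{"offset": [0.65,3.8,0],"spin": 0},{"offset": [0.65,3.8,0],"spin": 0},{"offset": [0.65,3.8,0],"spin": 0},{"offset": [0.65,3.8,0],"spin": 0},{"offset": [0.65,3.8,0],"spin": 0}]}}

```text
time_s: 12.12
eef_pos: [538.0, 133.7, 209.9]
ee_rot: [-0.0, 0.858, 0.514, -0.0]
force: [-0.1, 0.6, -0.9]
grip_width: 0.135
grip_force: 59.2
```

Run:
```python
from h import *
for i in range(3): ctrl.capture("wrist")
s,im,d,c,T,P=wrist("w6")
p=s['eef_pos']; print(p,yaw(s),s['time_s'],s['dq'].round(3),s['grip_width'],s['grip_force'])
print(np.array([538.3,135.1])-p[:2], 1.0818-yaw(s))
report(P,d,dict(cover=(554,165,130,69,76),grip=(566,187,25,97,110)))
```

```text
[538.15367514 134.32876194 210.23513524] 1.0808396232686532 12.3167 [ 0.005 -0.001 -0.005  0.001  0.     0.002] 0.12918785569534155 59.245964884757996
[0.14632486 0.77123806] 0.000960376731346857
cover 32837 [560.8 180.7  72.9] (array([554.7, 165.7, 200.4, 120.9]), np.float64(1.0845))
grip 888 [565.7 186.5 104.7] (array([565.7, 186.3,  22.9,  15.8]), np.float64(-0.4894))
```

View pics/w6.png

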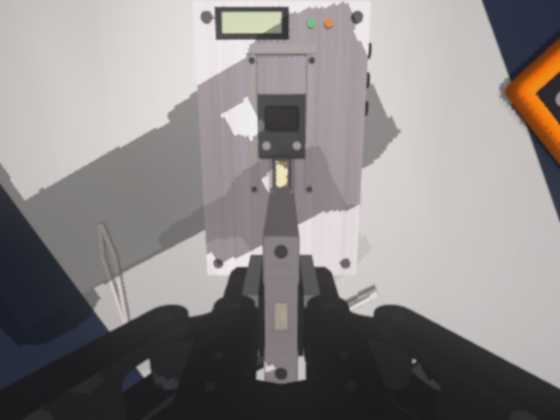

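The view shows the module held upright over the window, with its top screws at (281,252) and (281,374). I compute its offset along the tool.

Run:
```python
from h import *
s=ctrl.sense(); c,T=cam2world("wrist",s); p=s['eef_pos']
A=on_z(c,T,[[281,252],[281,374]],p[2]+29.7); y=yaw(s); u=np.array([np.cos(y),np.sin(y)]); n=np.array([u[1],-u[0]])
print([( (a[:2]-p[:2])@u,(a[:2]-p[:2])@n) for a in A], p, np.array([538.3,135.1])-p[:2])
```

```text
[(np.float64(21.22191472608777), np.float64(-0.8229142527698832)), (np.float64(-25.224455888569267), np.float64(-0.7888538580171066))] [538.15158413 134.46421063 210.25089806] [0.14841587 0.63578937]
```

Emit:
{"method": "send_rows", "body": {"targets": [{"offset": [0.09,0.12,-2],"spin": 0},{"offset": [0.09,0.12,-4.5],"spin": 0},{"offset": [0.09,0.12,-6.5],"spin": 0},{"offset": [0.09,0.12,-7.7],"spin": 0},{"offset": [0.09,0.12,-7.7],"spin": 0},{"offset": [0.09,0.12,-7.7],"spin": 0},{"offset": [0.09,0.12,-7.7],"spin": 0},{"offset": [0.09,0.12,-7.7],"spin": 0}]}}

```text
time_s: 13.03
eef_pos: [539.6, 136.1, 134.4]
ee_rot: [0.001, 0.857, 0.515, 0.001]
force: [0.0, 1.1, -0.6]
grip_width: 0.129
grip_force: 59.2
```

Emit:
{"method": "send_rows", "body": {"targets": [{"offset": [0,0,-0.2],"spin": 0},{"offset": [0,0,-0.4],"spin": 0},{"offset": [0,0,-0.6],"spin": 0},{"offset": [0,0,-0.8],"spin": 0},{"offset": [0,0,-0.8],"spin": 0},{"offset": [0,0,-0.8],"spin": 0}]}}

```text
time_s: 13.53
eef_pos: [538.9, 136.1, 125.0]
ee_rot: [-0.0, 0.857, 0.515, -0.0]
force: [0.7, 0.3, -1.2]
grip_width: 0.129
grip_force: 59.2
```

Emit:
{"method": "send_rows", "body": {"targets": [{"offset": [0,0,-0.2],"spin": 0},{"offset": [0,0,-0.4],"spin": 0},{"offset": [0,0,-0.6],"spin": 0},{"offset": [0,0,-0.8],"spin": 0},{"offset": [0,0,-0.8],"spin": 0}]}}

```text
time_s: 13.95
eef_pos: [538.8, 136.1, 116.7]
ee_rot: [-0.0, 0.857, 0.515, -0.0]
force: [-0.6, -0.0, -1.1]
grip_width: 0.128
grip_force: 59.2
```

Emit:
{"method": "send_rows", "body": {"targets": [{"offset": [0,0,-0.2],"spin": 0},{"offset": [0,0,-0.4],"spin": 0},{"offset": [0,0,-0.5],"spin": 0},{"offset": [0,0,-0.5],"spin": 0}]}}

```text
time_s: 14.28
eef_pos: [538.9, 136.1, 111.9]
ee_rot: [-0.0, 0.857, 0.515, -0.0]
force: [-0.5, 0.6, -1.8]
grip_width: 0.129
grip_force: 59.3
```

Emit:
{"method": "send_rows", "body": {"targets": [{"offset": [0,0,-0.25],"spin": 0},{"offset": [0,0,-0.5],"spin": 0},{"offset": [0,0,-0.75],"spin": 0},{"offset": [0,0,-1.0],"spin": 0},{"offset": [0,0,-1.0],"spin": 0}]}}

```text
time_s: 14.7
eef_pos: [538.7, 136.1, 101.6]
ee_rot: [-0.0, 0.857, 0.515, -0.0]
force: [0.8, 0.2, -1.6]
grip_width: 0.129
grip_force: 59.3
```

Emit:
{"method": "send_rows", "body": {"targets": [{"offset": [0,0,-0.2],"spin": 0},{"offset": [0,0,-0.4],"spin": 0},{"offset": [0,0,-0.6],"spin": 0},{"offset": [0,0,-0.8],"spin": 0},{"offset": [0,0,-0.8],"spin": 0},{"offset": [0,0,-0.8],"spin": 0}]}}

```text
time_s: 15.2
eef_pos: [539.0, 136.1, 94.1]
ee_rot: [-0.0, 0.857, 0.515, -0.0]
force: [-0.6, 0.0, -1.9]
grip_width: 0.13
grip_force: 59.3
```

Emit:
{"method": "send_rows", "body": {"targets": [{"offset": [0,0,-0.1],"spin": 0},{"offset": [0,0,-0.2],"spin": 0},{"offset": [0,0,-0.3],"spin": 0},{"offset": [0,0,-0.4],"spin": 0},{"offset": [0,0,-0.4],"spin": 0},{"offset": [0,0,-0.4],"spin": 0}], "squeeze": 90}}

```text
time_s: 15.7
eef_pos: [539.2, 136.1, 90.4]
ee_rot: [0.0, 0.857, 0.515, 0.0]
force: [-0.9, -0.8, 3.7]
grip_width: 0.122
grip_force: 89.5
```

Emit:
{"method": "send_rows", "body": {"targets": [{"offset": [0,0,-0.1],"spin": 0},{"offset": [0,0,-0.2],"spin": 0},{"offset": [0,0,-0.3],"spin": 0},{"offset": [0,0,-0.3],"spin": 0},{"offset": [0,0,-0.3],"spin": 0},{"offset": [0,0,-0.3],"spin": 0}]}}

```text
time_s: 16.2
eef_pos: [539.1, 136.1, 87.4]
ee_rot: [0.0, 0.857, 0.515, 0.0]
force: [-0.4, -0.1, 5.2]
grip_width: 0.122
grip_force: 89.7
```

Spring contact felt; about 1 mm remains.

Emit:
{"method": "send_rows", "body": {"targets": [{"offset": [0,0,-0.1],"spin": 0},{"offset": [0,0,-0.15],"spin": 0},{"offset": [0,0,-0.15],"spin": 0},{"offset": [0,0,-0.15],"spin": 0},{"offset": [0,0,-0.15],"spin": 0}]}}

```text
time_s: 16.62
eef_pos: [539.3, 136.1, 86.4]
ee_rot: [0.0, 0.857, 0.515, 0.0]
force: [-0.9, -0.3, 9.8]
grip_width: 0.122
grip_force: 90.6
```

Emit:
{"method": "send_rows", "body": {"targets": [{"offset": [0,0,-0.1],"spin": 0},{"offset": [0,0,-0.1],"spin": 0},{"offset": [0,0,-0.1],"spin": 0},{"offset": [0,0,-0.1],"spin": 0},{"offset": [0,0,-0.1],"spin": 0},{"offset": [0,0,-0.1],"spin": 0}]}}

```text
time_s: 17.12
eef_pos: [539.4, 136.1, 86.2]
ee_rot: [0.0, 0.857, 0.515, 0.001]
force: [-5.1, -0.3, 15.8]
grip_width: 0.126
grip_force: 91.7
```

Emit:
{"method": "send_rows", "body": {"targets": [{"offset": [0,0,0],"spin": 0},{"offset": [0,0,0],"spin": 0},{"offset": [0,0,0],"spin": 0},{"offset": [0,0,0],"spin": 0},{"offset": [0,0,0],"spin": 0},{"offset": [0,0,0],"spin": 0},{"offset": [0,0,0],"spin": 0},{"offset": [0,0,0],"spin": 0}]}}

```text
time_s: 17.78
eef_pos: [539.5, 136.1, 86.3]
ee_rot: [0.0, 0.857, 0.515, 0.001]
force: [-4.0, -0.4, 17.5]
grip_width: 0.121
grip_force: 91.7
```

Run:
```python
from h import *
s,im,d,c,T,P=wrist("w7"); print(s['eef_pos'],s['force'],s['grip_force'],s['grip_width'],s['time_s'])
report(P,d,dict(cover=(554,165,130,69,76),grip=(566,187,20,97,112),top=(539,136,30,108,125)))
```

```text
[539.41347262 136.14016831  86.25499002] [-4.17778386 -1.48862829 16.92761135] 91.68798208236694 0.12260949157098923 17.8333
cover 63514 [564.6 183.7  72.8] (array([548.6, 154.9, 169.5, 121. ]), np.float64(1.083))
grip 3319 [565.5 186.8 104.7] (array([565.5, 186.5,  23.3,  16.1]), np.float64(-0.4923))
top 7296 [540.  141.3 116.7] (array([540.7, 135.8,  55.9,  35.4]), np.float64(1.448))
```

View pics/w7.png

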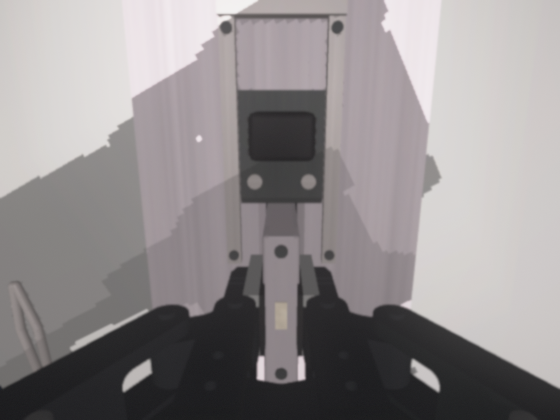

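The module's top is 43.9 mm above the cover and the wrist reads about 17 N, so the contacts are bottomed. The slide grip hasn't moved since it hit its stop. I hand the job in.

```bash
python3 -c "
from rig import ctrl
print(ctrl.finish_job())"
```

```text
the job is handed in; nothing more can be done
None
```

I pushed the slide open to its end stop, then pressed the full-size module home in the jig (top 43.9 mm above the cover, about 17 N at the wrist). I handed the job in still gripping it; I didn't touch the other two modules, and the hand-in gave no verdict.

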